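# Tumbler onto its drying peg in a lacquer workshop

## Robot

A 7-joint arm with a two-finger parallel gripper is mounted at the origin on the work surface. World frame = base frame: x ahead of the robot, y to its left, z up, the work surface at z = 0. Lengths are in m, angles in rad, forces in N, time in s.
With the tool pointing down it reaches from about 0.4 to 0.85 m from the base axis. Payload 10.4 kg.
Tool frame: the origin (TCP) lies at the very end of the fingers, on their centre line; the grasp point (between the pads) lies 19 mm behind it; x points along the fingers, y is the direction in which the jaws open and shut, and the axes are right-handed (so a half turn about x gives the same grasp; the last joint's range is limited). The gripper opens to 85 mm and grips with 20 to 120 N. Pads are 22 mm wide; open, the fingers measure 114 mm over their backs; the gripper's body (76 mm by 85 mm) begins 54 mm behind the grasp point. The pads swing forward as they close: fully open they stand 13 mm farther back than shut.
Start: joints at [1.311, 0.332, -0.065, 1.46, 0.022, 1.35, -0.088], TCP at [0.147, -0.608, 0.231] pointing down, gripper open.
Joint ranges: [-2.6, 2.6], [-0.5, 2.12], [-1.47, 1.34], [0.16, 2.42], [-1.27, 4.41], [0.06, 2.06], [-2.6, 2.6]. Speed limits (rad/s): [2.22, 2.22, 2.79, 2.79, 3.14, 3.14, 3.14].

## Interface

Orientations are given as a unit quaternion [x, y, z, w].
In Python, from workcell import monitor, camera, ticket, regions_of gives the robot as it stands.
- The arm moves only by the tool step_arm, never from a script. Its argument "increments" is a list of rows, each a list of 5 numbers: the finger opening in m, from 0 to 0.0854, then the shift along the world's x, y, z in m, then the turn about the world's z in rad. A call has 1 to 12 rows; each row shifts and turns the commanded pose from where the row before left it; what a row does not reach is not made up. A row lasts 1/12 s, in which the tool goes at most 41.7 mm and 7.16 degrees, less where a joint would pass 70% of its speed; a pose out of reach is approached as far as the arm can. A call with a gripper value outside its range is refused whole. The fingers move at their own pace and stop on an object; "force" is the grip in N (left out, the last holds). Time passes only in rows, so rows that do not move let the fingers close. It gives the time, the measured TCP pose, the force and the opening at its end, in the units of the state.
- monitor.get_obs(): the state, without advancing time (a new reading comes with each control period).
- camera(name): name is "scene" or "side" or "wrist"; returns a dict with "color" (480x640x3 uint8, red, green, blue), "range_z" (480x640 float32, m along the optical axis (not along the pixel's ray), 0 where there is no reading), "fx", "fy", "cx", "cy" (pixels), "cam_to_world" (4x4, takes a point from camera to world coordinates). Camera axes: x right, y up, looking along -z (the intrinsics and any distortion apply to the point x, -y, -z); pixel columns grow to the right and rows downward; lengths in m; the calibration is good to about 2 mm. A picture is of the moment at which its call begins.
- ticket.hand_in(): hands the job in, once; it reports no verdict.
Trained networks look in a picture, given as the dict that the camera call returned (one of the last four; its "shot" number tells which), for a name from the list of things; names that differ only in an ending like _2 or _b are one class to them, and where a whole thing is asked for, a point or a joint stands for the part that bears it (a point fixed in the world has none). Each returns a list of dicts, best first, with "p" (0 to 1); they miss things now and then, are a little off and sometimes report something else, mostly with a low value. They report only what shows in the picture. A call takes as long as a camera call. They do not tell look-alikes from the thing itself.
- regions_of(picture, query): "region" (480x640 bool, what is visible of it) and "centre" ([row, column] in pixels, amid what is visible of it).
The state is a dict: "clock": time; "joint_pos": joint angles; "joint_velocities": joint speeds; "tau": joint torques, N m; "position": TCP position; "ee_rot": TCP orientation; "ft_force": force on the tool from outside, world axes, zero at the start; "torque": the same for the moment, N m; "grip_width": opening from 0.0 (shut) to 1.0 (fully open).
Only numpy, scipy, OpenCV 4.12 (cv2) and the standard library are available. Lean on these libraries where they do the work, as an engineer would, in place of code of your own. Each camera call takes 0.05 s, during which the arm holds its last target. There are 200 camera calls.

## Task

The dark wooden tumbler lying on the slanted rest is ready to dry. Pick it up, turn it mouth down and lower it over the empty drying peg until its rim sits flat on the peg's round foot, letting go only when it is down. Leave the finished tumbler on the other peg as it is.

Things in the scene. Friction and masses are not known exactly. Their poses are not given: they have to be found in the camera images.
- tumbler_mid (a point): Centre (half-way up, on the axis) of the dark wooden tumbler to move: straight round cup, 54 mm outside diameter, 75 mm tall, wall 4 mm, bottom 6 mm, about 90 g. z axis: from closed bottom to open mouth. It starts lying on the rest, closed end raised and towards the robot, mouth pointing away from the robot and 20 degrees below level, centre 64 mm above the table. Its sides and top are free for fingers.
- rest: Fixed wooden rest under the tumbler: foot plate 120 x 60 x 10 mm, two dowels 28 mm apart falling 20 degrees towards its +x, a low stop bar at the tumbler's rim. Origin: centre of the underside, under the tumbler's centre; +x is the way the mouth points, within 23 degrees of straight ahead of the robot. It, the empty stand and the used stand stand in a row from side to side, 165 mm or more apart, in any order.
- peg_stand: The empty drying stand, fixed, pale wood: round foot 90 mm in diameter, 15 mm thick, with one upright peg in its middle, 18 mm in diameter, its tapered tip 70 mm above the table. Origin: centre of the underside, on the table; z is up along the peg. With the tumbler seated mouth down, the tumbler's centre is 52.5 mm above this origin.
- finished_mid (a point): Centre of the finished tumbler, same size and look, already upside down over the peg of a second, identical fixed stand; loose, its bottom 90 mm above the table. z axis from closed bottom to mouth, here pointing down. Not to be disturbed.
There are look-alikes about, which are no part of the job. Leave any blue look-alike of the peg_stand alone. What is shaped like the part that bears tumbler_mid but yellow is not meant.

How it is judged:
By the outcome, as a careful person would: the job done as asked, in the order asked, and still so for the second after the job is handed in, with the robot touching nothing.
It also fails if it takes over 42 s, if anything falls off the work surface, if the arm or the gripper's body presses on something with over 40 N, if the wrist force passes 120 N, or if a joint passes its speed limit or range.

## Working session

There is one attempt and no reset: what is moved stays moved. The work goes in short steps, Python scripts to look and compute and a tool call to move; the robot and the scene stay as the last step left them, time stands still between calls to the robot, and variables do not carry over. Pictures are saved under pics/ and viewed, about 8 in all and at most 12, crops included, and the job is handed in when it is done.

Besides the shell and the picture viewer there is one more tool, called after ">>>" by a JSON object that holds its "method" and its "body", one argument or row to a line. step_arm: Moves the arm, as the interface text tells. Its arguments: {"type":"object","properties":{"increments":{"type":"array"},"force":{"type":"number"}},"required":["increments"]}

```bash
mkdir -p pics
cat > h.py <<'E'
import numpy as np,cv2
from workcell import monitor,camera,ticket,regions_of
def pts(p,mask=None):
    z=p["range_z"]; m=(z>0) if mask is None else (mask&(z>0))
    r,c=np.nonzero(m); d=z[r,c]
    P=np.c_[(c-p["cx"])/p["fx"]*d,-(r-p["cy"])/p["fy"]*d,-d,np.ones(len(d))]
    return (P@p["cam_to_world"].T)[:,:3]
def save(p,n): cv2.imwrite("pics/"+n+".png",p["color"][:,:,::-1])
E
python3 - <<'E'
from h import *
o=monitor.get_obs();print({k:np.round(v,3) for k,v in o.items()})
ims=[]
for n in("scene","side"):
    p=camera(n);ims.append(p["color"]);print(n,[k for k in p],p["cam_to_world"].round(2).tolist())
    for q in("tumbler_mid","rest","peg_stand"):
        for d in regions_of(p,q):
            P=pts(p,d["region"]);print(q,round(d["p"],2),np.round(d["centre"]),d["region"].sum(),np.median(P,0).round(3) if len(P) else 0,np.percentile(P,2,0).round(3),np.percentile(P,98,0).round(3))
    save(p,n)
E
```

```text
{'clock': np.float64(0.0), 'joint_pos': array([ 1.311,  0.333, -0.065,  1.461,  0.022,  1.35 , -0.089]), 'joint_velocities': array([ 0.   , -0.001, -0.001, -0.002,  0.002, -0.   , -0.001]), 'tau': array([-1.0000e-03, -6.2544e+01,  4.8000e-02, -3.9161e+01,  1.6000e-02,
        1.0000e-02,  0.0000e+00]), 'position': array([ 0.147, -0.607,  0.23 ]), 'ee_rot': array([-0.702, -0.084,  0.702, -0.083]), 'ft_force': array([0.186, 0.096, 0.979]), 'torque': array([ 0.008, -0.016, -0.027]), 'grip_width': np.float64(0.997)}
scene ['color', 'range_z', 'fx', 'fy', 'cx', 'cy', 'cam_to_world', 'shot'] [[0.84, -0.31, 0.44, 0.8], [0.54, 0.48, -0.69, -0.52], [0.0, 0.82, 0.57, 0.52], [0.0, 0.0, 0.0, 1.0]]
tumbler_mid 0.77 [209. 339.] 920 [0.4   0.194 0.036] [0.366 0.169 0.002] [0.422 0.238 0.054]
tumbler_mid 0.64 [277. 381.] 1546 [0.581 0.001 0.069] [ 0.553 -0.006  0.019] [0.6   0.035 0.091]
tumbler_mid 0.55 [206. 410.] 1092 [0.542 0.21  0.075] [0.504 0.197 0.023] [0.577 0.258 0.098]
rest 0.68 [234. 403.] 1237 [0.537 0.213 0.01 ] [0.482 0.189 0.002] [0.595 0.262 0.049]
peg_stand 0.78 [343. 174.] 2498 [ 0.371 -0.248  0.015] [ 0.325 -0.284  0.004] [ 0.407 -0.203  0.065]
peg_stand 0.65 [372. 255.] 2938 [ 0.509 -0.224  0.015] [ 0.462 -0.26   0.004] [ 0.545 -0.178  0.064]
side ['color', 'range_z', 'fx', 'fy', 'cx', 'cy', 'cam_to_world', 'shot'] [[0.71, 0.55, -0.45, 0.16], [-0.71, 0.56, -0.43, -0.29], [0.02, 0.62, 0.79, 0.61], [0.0, 0.0, 0.0, 1.0]]
tumbler_mid 0.82 [213. 200.] 1349 [0.39  0.195 0.045] [0.365 0.17  0.002] [0.413 0.238 0.053]
tumbler_mid 0.66 [148. 257.] 1191 [0.523 0.213 0.077] [0.496 0.197 0.047] [0.575 0.238 0.097]
rest 0.56 [174. 255.] 1372 [0.507 0.212 0.01 ] [ 0.475  0.19  -0.   ] [0.593 0.24  0.052]
peg_stand 0.89 [333. 438.] 2965 [ 0.494 -0.22   0.014] [ 0.458 -0.258  0.   ] [ 0.541 -0.175  0.065]
peg_stand 0.57 [416. 390.] 3927 [ 0.357 -0.244  0.014] [ 0.321 -0.281  0.008] [ 0.402 -0.201  0.065]
```

View pics/scene.png

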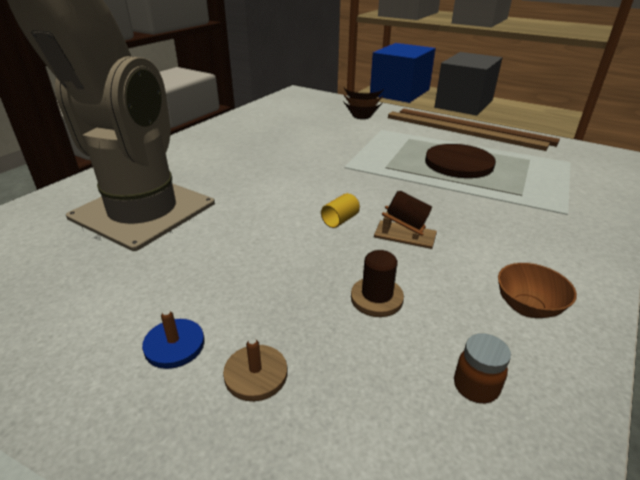

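View pics/side.png

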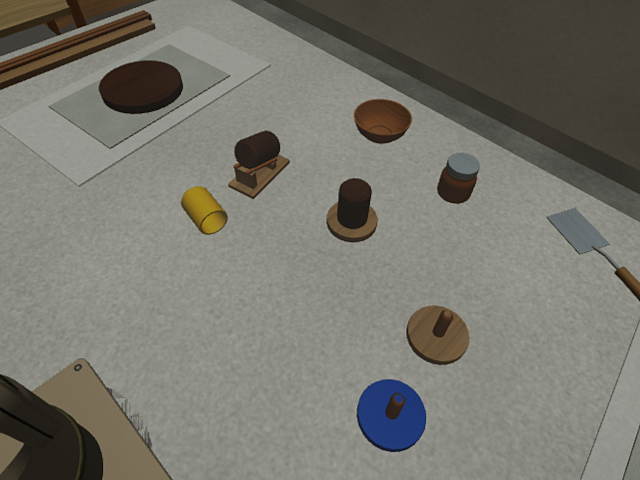

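Candidates: for the stand, the pale one at scene (372,255) fits, while the blue one at (343,174) is a look-alike. For the tumbler, the dark one on the rest at scene (206,410) fits; the yellow one at (209,339) is not meant, and the one at (277,381) is the finished one. I'll fit positions and confirm with a crop.

Run:
```python
from h import *
from scipy.optimize import least_squares
T=[];S=[];R=[]
for n in("scene","side"):
    p=camera(n)
    for q,L,c0 in(("tumbler_mid",T,(.54,.21)),("peg_stand",S,(.5,-.22)),("rest",R,(.54,.21))):
        for d in regions_of(p,q):
            m=cv2.erode(d["region"].astype(np.uint8),np.ones((3,3)))>0
            P=pts(p,m)
            if len(P) and np.hypot(*(np.median(P,0)[:2]-c0))<.06: L.append(P);print(n,q,len(P),np.median(P,0).round(3))
    if n=="scene": im=p["color"]
T,S,R=map(np.vstack,(T,S,R))
def f(v):
    x,y,z,a,b=v;u=np.array([np.cos(a)*np.cos(b),np.sin(a)*np.cos(b),-np.sin(b)])
    d=T-[x,y,z];s=d@u;rad=np.linalg.norm(d-np.outer(s,u),axis=1)
    return np.where(np.abs(s)<.05,rad-.027,.03)
r=least_squares(f,[.54,.215,.064,.2,.35],loss="soft_l1",f_scale=.002);v=r.x
u=np.array([np.cos(v[3])*np.cos(v[4]),np.sin(v[3])*np.cos(v[4]),-np.sin(v[4])])
d=T-v[:3];s=d@u;lo,hi=np.percentile(s,[1,99]);print("tumbler",v.round(4),"yaw,pitch deg",np.degrees(v[3:]),lo,hi,"centre",(v[:3]+u*(lo+hi)/2).round(4),"res",np.median(abs(f(v))))
F=S[(abs(S[:,2]-.015)<.006)][:,:2].astype(np.float32);(c,rr)=cv2.minEnclosingCircle(F);print("stand",c,rr,F.mean(0))
P=S[S[:,2]>.035];print("peg",P.mean(0))
F=R[(abs(R[:,2]-.01)<.005)][:,:2].astype(np.float32);print("rest",cv2.minAreaRect(F*1000))
cv2.imwrite("pics/crop1.png",np.hstack([cv2.resize(im[160:280,320:480],(400,300),interpolation=2),cv2.resize(im[310:430,150:310],(400,300),interpolation=2)])[:,:,::-1])
```

```text
scene tumbler_mid 895 [0.544 0.209 0.075]
scene peg_stand 2629 [ 0.509 -0.224  0.015]
scene rest 1040 [0.533 0.213 0.011]
side tumbler_mid 1054 [0.521 0.212 0.079]
side peg_stand 2646 [ 0.494 -0.22   0.014]
side rest 1120 [0.504 0.212 0.01 ]
tumbler [0.545  0.2309 0.0597 0.2083 0.3287] yaw,pitch deg [11.93359824 18.83102858] -0.048659889533837666 0.023260414144866425 centre [0.5333 0.2284 0.0638] res 0.0010519335550262833
stand (0.5016741752624512, -0.21663311123847961) 0.0459313802421093 [ 0.5016608 -0.2207916]
peg [ 0.50142948 -0.21911893  0.05447811]
rest ((534.1172485351562, 227.1300811767578), (117.70543670654297, 63.57474899291992), 13.057284355163574)
```

View pics/crop1.png

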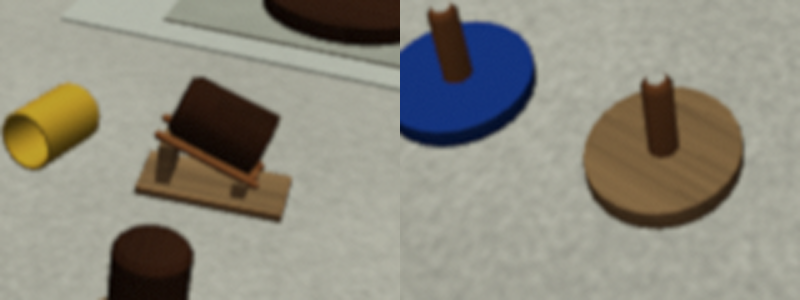

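The crops confirm it: the dark tumbler lies on the rest with its closed end raised, and the pale stand is empty, with the blue one beside it. The jaws already line up with the tumbler (about -0.02 rad off). I'll approach on a bulged path.

>>> {"method": "step_arm", "body": {
  "increments": [
    [0.0854,0.025,0.0255,0,0],
    [0.0854,0.025,0.0255,0,0],
    [0.0854,0.025,0.0255,0,0],
    [0.0854,0.025,0.0255,0,0],
    [0.0854,0.025,0.0255,0,0],
    [0.0854,0.025,0.0255,0,0],
    [0.0854,0.025,0.0255,0,0],
    [0.0854,0.025,0.0255,0,0],
    [0.0854,0.025,0.0255,0,0],
    [0.0854,0.025,0.0255,0,0],
    [0.0854,0.025,0.0255,0,0],
    [0.0854,0.025,0.0255,0,0]
  ],
  "force": 40
}}

```text
clock: 1.8
position: [0.4477, -0.3002, 0.2317]
ee_rot: [0.702, 0.083, -0.702, 0.084]
ft_force: [0.6, -0.9, 0.5]
grip_width: 0.999
```

>>> {"method": "step_arm", "body": {
  "increments": [
    [0.0854,0.005,0.036,0,0],
    [0.0854,0.005,0.036,0,0],
    [0.0854,0.005,0.036,0,0],
    [0.0854,0.005,0.036,0,0],
    [0.0854,0.005,0.036,0,0],
    [0.0854,0.005,0.036,0,0],
    [0.0854,0.005,0.036,0,0],
    [0.0854,0.005,0.036,0,0],
    [0.0854,0.005,0.036,0,0],
    [0.0854,0.005,0.036,0,0],
    [0.0854,0.005,0.036,0,0],
    [0.0854,0.005,0.036,0,0]
  ]
}}

```text
clock: 2.8
position: [0.5066, 0.1321, 0.2317]
ee_rot: [0.702, 0.083, -0.702, 0.083]
ft_force: [-0.1, -0.6, -0.2]
grip_width: 1.0
```

>>> {"method": "step_arm", "body": {
  "increments": [
    [0.0854,0.003,0.031,-0.015,-0.01],
    [0.0854,0.003,0.031,-0.015,-0.01],
    [0.0854,0.003,0.031,-0.015,0],
    [0.0854,0,0,0,0]
  ]
}}

```text
clock: 3.13
position: [0.5131, 0.2295, 0.1837]
ee_rot: [-0.701, -0.08, 0.704, -0.078]
ft_force: [-1.5, 0.4, 0.1]
grip_width: 0.999
```

Run:
```python
from h import *
from scipy.optimize import least_squares
from scipy.spatial.transform import Rotation as Ro
o=monitor.get_obs();print(o["position"],Ro.from_quat(o["ee_rot"]).as_matrix().round(3).tolist(),o["joint_pos"].round(2),o["clock"])
p=camera("wrist");save(p,"wrist1")
for d in regions_of(p,"tumbler_mid"):
    T=pts(p,cv2.erode(d["region"].astype(np.uint8),np.ones((5,5)))>0);print(d["p"],d["centre"],len(T),np.median(T,0) if len(T) else 0)
    if len(T)<100 or np.hypot(*(np.median(T,0)[:2]-[.534,.228]))>.05: continue
    def f(v):
        x,y,z,a=v;b=.349;u=np.array([np.cos(a)*np.cos(b),np.sin(a)*np.cos(b),-np.sin(b)])
        d=T-[x,y,z];s=d@u;return np.linalg.norm(d-np.outer(s,u),axis=1)-.027
    v=least_squares(f,[.534,.228,.064,.2],loss="soft_l1",f_scale=.002).x
    b=.349;u=np.array([np.cos(v[3])*np.cos(b),np.sin(v[3])*np.cos(b),-np.sin(b)]);s=(T-v[:3])@u;lo,hi=np.percentile(s,[1,99])
    print("c",v[:3]+u*(lo+hi)/2,np.degrees(v[3]),lo,hi,np.median(abs(f(v))))
```

```text
[0.51308096 0.22953563 0.18368933] [[-0.004, 0.222, -0.975], [0.002, -0.975, -0.222], [-1.0, -0.003, 0.003]] [ 0.15  0.32 -0.78  1.66  0.23  1.26 -2.02] 3.1333
0.61 [200.1, 334.3] 9469 [0.54357158 0.23026177 0.08427896]
c [0.53627994 0.22780808 0.06265988] 12.843089384566369 0.8688756339735104 0.939108073686252 0.00039598462143275795
0.56 [359.3, 318.2] 5558 [0.40779749 0.20877971 0.0479316 ]
0.33 [121.2, 333.6] 1811 [0.58546344 0.23900973 0.0093067 ]
```

View pics/wrist1.png

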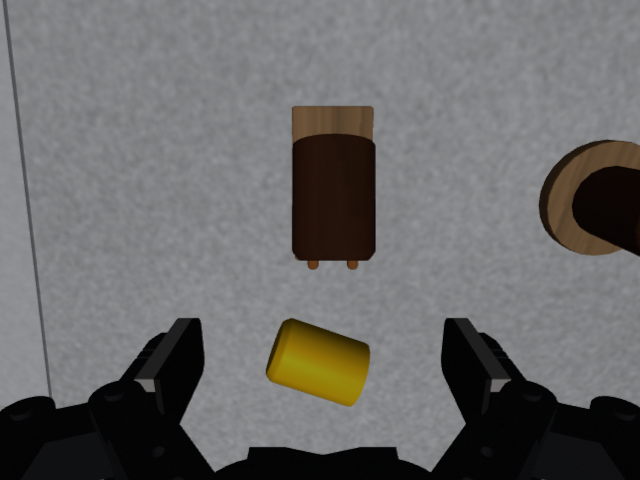

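The wrist view shows the tumbler lined up between the fingers (about px 200,334), with the finished one at right and the yellow one below. I'm descending to grip near the closed end.

>>> {"method": "step_arm", "body": {
  "increments": [
    [0.0854,0.003,-0.0025,-0.02,0],
    [0.0854,0.003,-0.0025,-0.025,0],
    [0.0854,0,0,-0.03,0],
    [0.0854,0,0,-0.025,0],
    [0.0854,0,0,-0.02,0],
    [0.0854,0,0,-0.016,0],
    [0.0854,0,0,0,0]
  ]
}}

```text
clock: 3.82
position: [0.5207, 0.2159, 0.0478]
ee_rot: [-0.702, -0.075, 0.704, -0.076]
ft_force: [-0.2, 0.0, -0.5]
grip_width: 1.001
```

>>> {"method": "step_arm", "body": {
  "increments": [
    [0.05,0,0,0,0],
    [0.045,0,0,0,0],
    [0.04,0,0,0,0],
    [0.04,0,0,0,0],
    [0.04,0,0,0,0],
    [0.04,0,0,0,0]
  ],
  "force": 30
}}

```text
clock: 4.32
position: [0.5217, 0.2245, 0.0542]
ee_rot: [0.704, 0.08, -0.701, 0.075]
ft_force: [-7.3, 13.6, 11.1]
grip_width: 0.628
```

>>> {"method": "step_arm", "body": {
  "increments": [
    [0.04,0,0,0.005,0],
    [0.04,0,0,0.02,0],
    [0.04,0,0,0.03,0],
    [0.04,0,0,0.025,0],
    [0.04,0,0,0,0],
    [0.04,0,0,0,0]
  ]
}}

```text
clock: 4.82
position: [0.5231, 0.2185, 0.1331]
ee_rot: [0.705, 0.076, -0.701, 0.076]
ft_force: [0.1, -0.1, -1.2]
grip_width: 0.633
```

Run:
```python
from h import *
o=monitor.get_obs();print(o["position"],o["ft_force"],o["grip_width"],o["ee_rot"])
p=camera("side");cv2.imwrite("pics/s2.png",cv2.resize(p["color"][60:260,120:400],(800,571))[:,:,::-1])
```

```text
[0.52312377 0.21852002 0.1331163 ] [ 0.14487933 -0.08616474 -1.20771646] 0.6334952523209582 [ 0.70468853  0.07626095 -0.70128078  0.07618142]
```

View pics/s2.png

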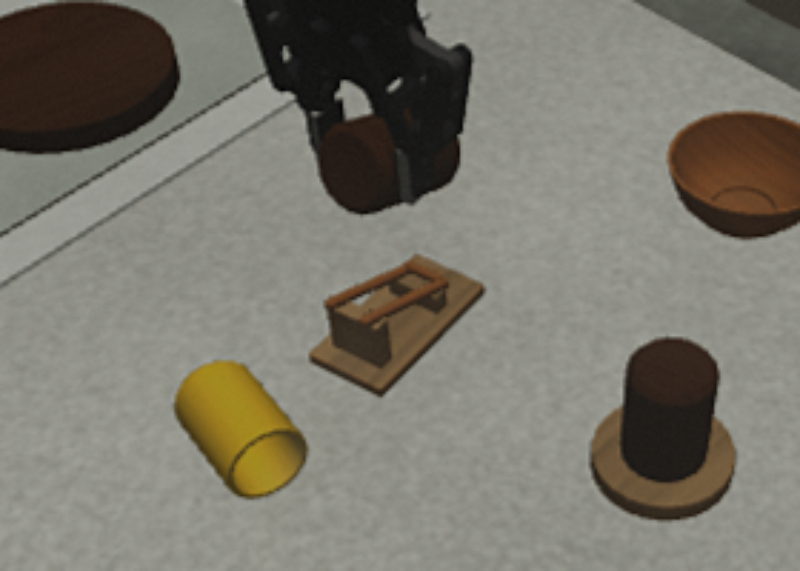

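The tumbler is gripped and lifted, and the rest is empty. The tool can't tilt, so I'll use the empty peg to pivot the tumbler in the pads. The lower lip hooks behind the peg, and pushing forward then swings the mouth down over it. Next I'm carrying it to just behind the stand.

>>> {"method": "step_arm", "body": {
  "increments": [
    [0.04,-0.002,-0.01,0.01,0],
    [0.04,-0.007,-0.035,0.01,0],
    [0.04,-0.008,-0.037,0,0],
    [0.04,-0.008,-0.037,0,0],
    [0.04,-0.008,-0.037,0,0],
    [0.04,-0.008,-0.037,0,0],
    [0.04,-0.008,-0.037,0,0],
    [0.04,-0.008,-0.037,0,0],
    [0.04,-0.008,-0.037,0,0],
    [0.04,-0.008,-0.037,0,0],
    [0.04,-0.008,-0.037,0,0],
    [0.04,-0.008,-0.036,0,0]
  ]
}}

```text
clock: 5.87
position: [0.4312, -0.1976, 0.1499]
ee_rot: [-0.703, -0.076, 0.703, -0.076]
ft_force: [0.7, 0.1, -0.6]
grip_width: 0.632
```

>>> {"method": "step_arm", "body": {
  "increments": [
    [0.04,-0.004,-0.02,0,0],
    [0.04,-0.004,-0.015,0,0],
    [0.04,0,-0.005,0,0],
    [0.04,0,0,0,0]
  ]
}}

```text
clock: 6.2
position: [0.424, -0.2365, 0.1497]
ee_rot: [-0.703, -0.076, 0.703, -0.075]
ft_force: [0.4, 0.3, -1.7]
grip_width: 0.629
```

Run:
```python
from h import *
o=monitor.get_obs();G=o["position"]+[0,0,.019];print(o["position"],o["ft_force"],o["ee_rot"],o["joint_pos"].round(2))
a=np.radians(12.8);f=np.array([np.cos(a),np.sin(a),0])
for n in("scene","side"):
    p=camera(n)
    P=pts(p);z=p["range_z"];m=z>0;col=p["color"][m].astype(int)
    k=(np.linalg.norm(P-G,axis=1)<.075)&(col[:,0]-col[:,2]>12)   # brown pixels near the grip
    q=P[k];s=(q-G)@f;h=q[:,2]-G[2];print(n,k.sum(),"fwd",np.percentile(s,[2,50,98]).round(3),"up",np.percentile(h,[2,50,98]).round(3))
    for d in regions_of(p,"tumbler_mid"): print(d["p"],d["centre"])
    uv=d and None
    cam=np.linalg.inv(p["cam_to_world"])@np.r_[G,1];c=p["cx"]+p["fx"]*cam[0]/-cam[2];r=p["cy"]-p["fy"]*cam[1]/-cam[2];print(r,c)
    r0,c0=int(np.clip(r-70,0,320)),int(np.clip(c-90,0,460))
    globals().setdefault("L",[]).append(cv2.resize(p["color"][r0:r0+160,c0:c0+180],(400,356),interpolation=2))
cv2.imwrite("pics/a3.png",np.hstack(L)[:,:,::-1])
```

```text
[ 0.42398751 -0.23646311  0.14972796] [ 0.44265999  0.25173372 -1.67978152] [-0.70275176 -0.07587083  0.70334003 -0.07547443] [ 0.85  0.12 -0.46  1.9   0.06  1.13 -0.99]
scene 2220 fwd [-0.     0.032  0.056] up [-0.042  0.005  0.024]
0.83 [207.5, 339.3]
0.56 [275.5, 201.2]
270.58154817449304 187.59167907694496
side 2137 fwd [-0.025 -0.013  0.015] up [-0.014  0.013  0.025]
0.97 [327.3, 440.3]
0.76 [212.9, 203.6]
325.6834098357184 443.9247351642577
```

View pics/a3.png

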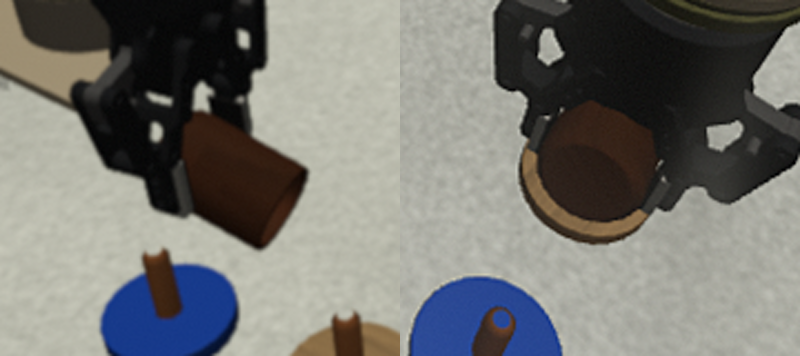

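The mouth is about 20° below level and in line with the peg, 80 mm behind it. I'm lowering to hook height, then driving forward with a light grip.

>>> {"method": "step_arm", "body": {
  "increments": [
    [0.04,0,0,-0.02,0],
    [0.04,0,0,-0.025,0],
    [0.04,0,0,-0.021,0],
    [0.04,0.006,0.0014,0,0],
    [0.04,0.0078,0.0018,0,0],
    [0.04,0.0078,0.0018,0,0],
    [0.04,0.0078,0.0018,0,0],
    [0.04,0.005,0.001,0,0],
    [0.04,0.005,0.001,0,0],
    [0.04,0.005,0.001,0,0]
  ],
  "force": 20
}}

```text
clock: 7.23
position: [0.468, -0.2269, 0.0854]
ee_rot: [-0.702, -0.076, 0.704, -0.077]
ft_force: [-11.4, -2.0, 6.8]
grip_width: 0.631
```

>>> {"method": "step_arm", "body": {
  "increments": [
    [0.04,0.005,0.001,0,0],
    [0.04,0.005,0.001,0,0],
    [0.04,0.005,0.001,0,0],
    [0.04,0.005,0.001,0,0]
  ]
}}

```text
clock: 7.57
position: [0.489, -0.2224, 0.0855]
ee_rot: [-0.702, -0.076, 0.704, -0.077]
ft_force: [-7.2, -1.0, 3.5]
grip_width: 0.628
```

```bash
cat > look.py <<'E'
from h import *
import sys
o=monitor.get_obs();G=o["position"]+[0,0,.019];print(o["position"],o["ft_force"],o["grip_width"],o["clock"])
L=[]
for n in("scene","side"):
    p=camera(n)
    cam=np.linalg.inv(p["cam_to_world"])@np.r_[G,1];c=p["cx"]+p["fx"]*cam[0]/-cam[2];r=p["cy"]-p["fy"]*cam[1]/-cam[2]
    r0,c0=int(np.clip(r-70,0,320)),int(np.clip(c-90,0,460))
    L.append(cv2.resize(p["color"][r0:r0+160,c0:c0+180],(400,356),interpolation=2))
cv2.imwrite(f"pics/{sys.argv[1]}.png",np.hstack(L)[:,:,::-1])
E
python3 look.py a4
```

```text
[ 0.48898657 -0.22244439  0.08553876] [-7.22275184 -0.96778701  3.54783472] 0.6278688965867529 7.5667
```

View pics/a4.png

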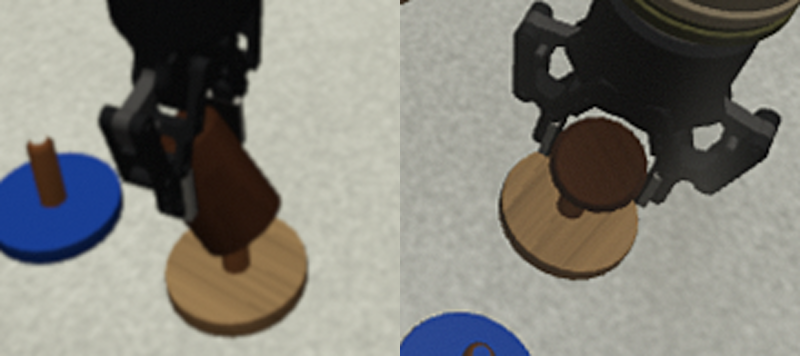

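The peg is inside the mouth and the tumbler has swung to about 60°. I'll keep going to vertical.

>>> {"method": "step_arm", "body": {
  "increments": [
    [0.04,0.005,0.001,0,0],
    [0.04,0.005,0.001,0,0],
    [0.04,0.005,0.001,0,0],
    [0.04,0.005,0.001,0,0],
    [0.04,0.004,0.001,0,0],
    [0.04,0.003,0.001,0,0],
    [0.04,0,0,0,0]
  ]
}}

```text
clock: 8.25
position: [0.5149, -0.2161, 0.084]
ee_rot: [-0.702, -0.076, 0.704, -0.076]
ft_force: [-7.6, -2.2, -4.1]
grip_width: 0.629
```

```bash
python3 look.py a5
```

```text
[ 0.51493112 -0.21611024  0.08396659] [-7.55538309 -2.16746631 -4.14255344] 0.6293531097186142 8.25
```

View pics/a5.png

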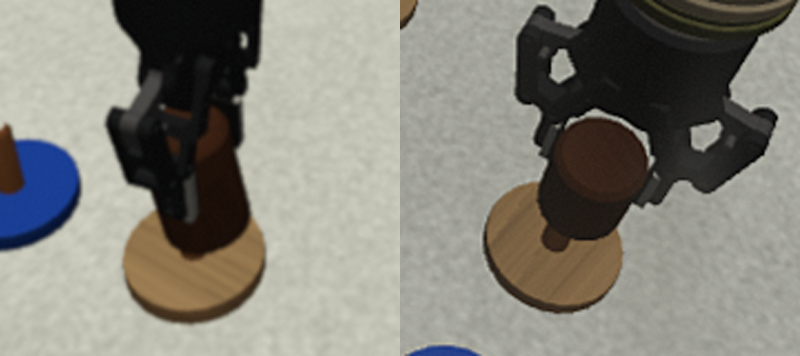

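>>> {"method": "step_arm", "body": {
  "increments": [
    [0.04,-0.006,-0.001,0,0],
    [0.04,-0.006,-0.001,0,0],
    [0.04,0,0,-0.008,0],
    [0.04,0,0,-0.008,0],
    [0.04,0,0,-0.008,0],
    [0.04,0,0,-0.004,0],
    [0.04,0,0,0,0]
  ]
}}

```text
clock: 8.93
position: [0.5035, -0.2173, 0.0549]
ee_rot: [-0.702, -0.077, 0.703, -0.076]
ft_force: [0.4, -0.2, -1.5]
grip_width: 0.629
```

>>> {"method": "step_arm", "body": {
  "increments": [
    [0.04,0,0,-0.003,0],
    [0.04,0,0,-0.002,0],
    [0.04,0,0,0,0]
  ]
}}

```text
clock: 9.18
position: [0.5055, -0.2174, 0.0528]
ee_rot: [0.704, 0.076, -0.702, 0.077]
ft_force: [-2.3, 2.3, 12.5]
grip_width: 0.632
```

>>> {"method": "step_arm", "body": {
  "increments": [
    [0.04,0,0,-0.002,0],
    [0.04,0,0,-0.001,0],
    [0.04,0,0,0,0]
  ]
}}

```text
clock: 9.43
position: [0.5075, -0.2171, 0.0517]
ee_rot: [0.705, 0.076, -0.701, 0.078]
ft_force: [-1.7, 5.6, 23.9]
grip_width: 0.635
```

```bash
python3 look.py a6
```

```text
[ 0.50746183 -0.21707676  0.05169433] [-1.68548845  5.57953294 23.9146992 ] 0.6351309695909533 9.4333
```

View pics/a6.png

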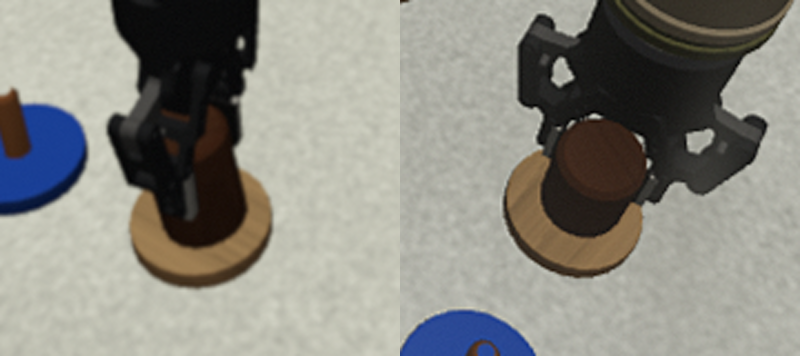

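It's down on the foot around the peg. I'm easing the pressure, opening and lifting clear.

>>> {"method": "step_arm", "body": {
  "increments": [
    [0.04,0,0,0.002,0],
    [0.04,0,0,0,0],
    [0.058,0,0,0,0],
    [0.065,0,0,0,0],
    [0.0854,0,0,0,0],
    [0.0854,0,0,0,0],
    [0.0854,0,0,0,0],
    [0.0854,0,0,0,0]
  ]
}}

```text
clock: 10.2
position: [0.5039, -0.2178, 0.0502]
ee_rot: [-0.703, -0.076, 0.703, -0.076]
ft_force: [-0.1, 0.7, 0.2]
grip_width: 1.002
```

>>> {"method": "step_arm", "body": {
  "increments": [
    [0.0854,0,0,0.01,0],
    [0.0854,0,0,0.02,0],
    [0.0854,0,0,0.03,0],
    [0.0854,0,0,0.035,0],
    [0.0854,0,0,0.035,0],
    [0.0854,-0.01,0,0.03,0],
    [0.0854,-0.02,0.03,0,0],
    [0.0854,-0.02,0.03,0,0],
    [0.0854,-0.01,0.03,0,0],
    [0.0854,0,0.03,0,0],
    [0.0854,0,0,0,0]
  ]
}}

```text
clock: 11.12
position: [0.444, -0.0922, 0.2117]
ee_rot: [0.703, 0.079, -0.702, 0.079]
ft_force: [0.5, 0.6, 0.8]
grip_width: 1.003
```

Run:
```python
from h import *
o=monitor.get_obs();print(o["position"],o["ft_force"],o["clock"])
for n in("scene","side"):
    p=camera(n);save(p,"end_"+n)
    P=pts(p);q=P[(np.hypot(P[:,0]-.502,P[:,1]+.217)<.06)&(P[:,2]>.02)&(P[:,2]<.12)]
    t=q[q[:,2]>.082];A=np.c_[t[:,:2]-t[:,:2].mean(0),np.ones(len(t))];w=np.linalg.lstsq(A,t[:,2],rcond=None)[0]
    print(n,len(t),t.mean(0).round(4),q[:,2].max(),"tilt deg",np.degrees(w[:2]).round(1),cv2.minEnclosingCircle(t[:,:2].astype(np.float32)))
    f=P[(np.hypot(P[:,0]-.582,P[:,1]-.0)<.06)&(P[:,2]>.082)];print("finished top",f.mean(0).round(4),len(f))
```

```text
[ 0.44398474 -0.09215471  0.2116524 ] [0.46393599 0.63181912 0.76466193] 11.1167
scene 1027 [ 0.5104 -0.2214  0.089 ] 0.09241896945391209 tilt deg [-3.3  3.5] ((0.5066671967506409, -0.21788911521434784), 0.027218597009778023)
finished top [0.5763 0.0148 0.0888] 580
side 1097 [ 0.5029 -0.2182  0.0881] 0.09195295448152407 tilt deg [3.4 0.8] ((0.5057218074798584, -0.21703794598579407), 0.026899533346295357)
finished top [0.5701 0.018  0.088 ] 613
```

View pics/end_scene.png

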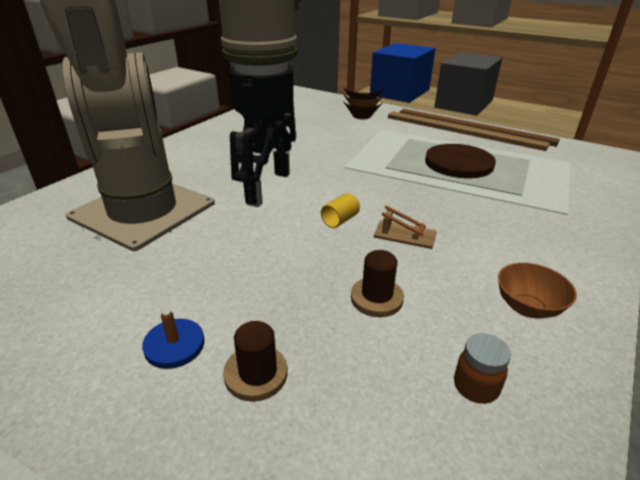

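The tumbler stands upright on the pale stand (scene 353,255). Its top is about 90 mm up, the same as the finished one, which has not moved (277,381). Nothing else has shifted and the gripper is clear.

```bash
python3 -c "
from h import *
ticket.hand_in()"
```

```text
the job is handed in; nothing more can be done
```

The dark tumbler is mouth down over the empty pale peg, and I handed the job in at about 11 s of the 42 s allowed. No verdict came back.

**How it was done:** I gripped it near the closed end and lifted it off the rest. The tool can't tilt, so I hooked the tumbler's lower lip behind the peg and pushed forward, which swung it upright in the pads with the peg inside. I then centred it, pressed it onto the foot with about 24 N, eased off, opened the fingers and moved clear. The hooking put about 11 N sideways on the peg.

**Last checks:**
- **Height:** the tumbler's top measures about 0.09 m, matching the finished one, as it should when seated.
- **Centring:** it is about 4–5 mm off the peg axis, within the free play.
- **Flatness:** the rough tilt fits gave 3–5° but disagreed in direction between the two cameras. They include points from the sides, so I judged it flat from the height and the picture instead.
- **Surroundings:** the finished tumbler, the blue stand and the yellow look-alike appear unmoved, and nothing was touching the gripper.

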